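# Gauge the centrifuge sleeves

### The arm

A 6-joint arm with a two-finger parallel gripper is mounted at the origin on the work surface. World frame = base frame: x ahead of the robot, y to its left, z up, the work surface at z = 0. Lengths are in m, angles in rad, forces in N, time in s.
With the tool pointing down it reaches from about 0.425 to 0.95 m from the base axis. Payload 3.5 kg.
Tool frame: the origin (TCP) lies midway between the tips of the shut fingers; the grasp point (between the pads) lies 19 mm behind it; z points along the fingers, y is the line along which they close (so a half turn about z gives the same grasp; the last joint's range is limited). The gripper opens to 85 mm and grips with 20 to 120 N. Pads are 22 mm wide; open, the fingers measure 114 mm over their backs; the gripper's body (76 mm by 85 mm) begins 54 mm behind the grasp point. The pads swing forward as they close: fully open they stand 13 mm farther back than shut.
Start: joints at [1.147, 0.286, 1.577, -0, 1.279, -0.15], TCP at [0.182, 0.65, 0.231] pointing down, gripper open.
Joint ranges: [-2.77, 2.77], [-0.9, 2.22], [0.21, 2.48], [-1.53, 4.67], [0.24, 2.81], [-2.84, 2.84]. Speed limits (rad/s): [2.79, 2.79, 3.14, 3.14, 3.14, 3.14].

### API

Orientations are given as a unit quaternion [x, y, z, w].
In Python, from plant import ctrl gives the robot as it stands.
- The arm moves only by the tool move_arm, never from a script. Its argument "plan" is a list of rows, each an object of numbers: "x", "y", "z": the shift along the tool's x, y, z in m; "yaw": the turn about the tool's z in rad; "fingers": the closure, from 0 (fully open) to 1 (shut). In form: [{"x": .., "y": .., "z": .., "yaw": .., "fingers": ..}, ...]. A call has 1 to 5 rows; each row is the pose to reach, as a shift and turn from the pose commanded when the call began, along the tool's axes at that moment; what a row does not reach only later rows make up. A row lasts 1/10 s, in which the tool goes at most 50 mm and 8.59 degrees, less where a joint would pass 70% of its speed; a pose out of reach is approached as far as the arm can. A call with a gripper value outside its range is refused whole. The fingers move at their own pace and stop on an object; "force" is the grip in N (left out, the last holds). Time passes only in rows, so rows that repeat a pose let the fingers close. It gives the time, the measured TCP pose, the force, the opening and the grip force at its end, in the units of the state.
- ctrl.get_state(): the state, without advancing time (a new reading comes with each control period).
- ctrl.read_camera(name): name is "side" or "top"; returns the picture (480x640x3 uint8, red, green, blue); there is no depth.
- ctrl.camera_model(name): a dict with "intrinsics" (3x3 intrinsics, pixels), "distortion" ([k1, k2, p1, p2, k3] as OpenCV has them; the pictures are not rectified), "cam_to_world" (4x4, takes a point from camera to world coordinates). Camera axes: x right, y up, looking along -z (the intrinsics and any distortion apply to the point x, -y, -z); pixel columns grow to the right and rows downward; lengths in m; the calibration is good to about 2 mm. A picture is of the moment at which its call begins. camera_model takes no time and is no camera call.
- ctrl.sign_off(): hands the job in; it is judged then, once.
The state is a dict: "time": time; "qpos": joint angles; "dq": joint speeds; "joint_efforts": joint torques, N m; "eef_pos": TCP position; "tcp_rot": TCP orientation; "contact_force": force on the tool from outside, world axes, zero at the start; "wrist_torque": the same for the moment, N m; "opening": opening from 0.0 (shut) to 1.0 (fully open); "finger_force": force on a finger pad.
Only numpy, scipy, OpenCV 4.12 (cv2) and the standard library are available. Lean on these libraries where they do the work, as an engineer would, in place of code of your own. Each camera call takes 0.05 s, during which the arm holds its last target. There are 200 camera calls.

### The job

Try each of the three plain white sleeves in the bore of the gauge: those that fit must slide right through into its catch box. The one that is too large must rest on or be held against the bore's mouth long enough to see that it does not enter, without being forced, and then be stood upright in the reject tray. Leave everything else on the bench where it is.

Things in the scene. Friction and masses are not known exactly. Their poses are not given: they have to be found in the camera images.
- sleeve_1: open white plastic sleeve (a short tube) standing upright, 40 mm tall, wall 3.5 mm, foot edge chamfered 1 to 2 mm. Two of the three sleeves are 26 mm across and pass the gauge, the other is 32 mm across and does not; the number does not tell which. Origin: centre of the underside, z along its axis, up at the start. Each can stand at any of four places, the jar at the fourth
- sleeve_2: open white plastic sleeve (a short tube) standing upright, 40 mm tall, wall 3.5 mm, foot edge chamfered 1 to 2 mm. Two of the three sleeves are 26 mm across and pass the gauge, the other is 32 mm across and does not; the number does not tell which. Origin: centre of the underside, z along its axis, up at the start. Each can stand at any of four places, the jar at the fourth
- sleeve_3: open white plastic sleeve (a short tube) standing upright, 40 mm tall, wall 3.5 mm, foot edge chamfered 1 to 2 mm. Two of the three sleeves are 26 mm across and pass the gauge, the other is 32 mm across and does not; the number does not tell which. Origin: centre of the underside, z along its axis, up at the start. Each can stand at any of four places, the jar at the fourth
- gauge: the gauge, fixed to the bench: a white housing 100 x 100 mm under a 14 mm steel plate with one round upright bore 29 mm across in its middle; the plate's top is 130 mm above the bench. Inside, a ramp leads into a clear catch box that reaches from 50 to 192 mm along the gauge's +x, 100 mm wide, roofed at 118 mm by clear sheet and steel bars. Origin: at bench level below the bore; z up
- gauge_mouth (a point): centre of the bore's mouth, in the top face of the gauge's plate, 130 mm above the bench; axes as the gauge's
- tray: reject tray, fixed: open square aluminium tray 130 x 130 mm, rim 25 mm high, wall 4 mm, floor 4 to 5 mm thick. Origin: centre of its underside at bench level; sides along x and y
- jar: small white plastic jar with a white cap, 38 mm across and 50 mm tall, standing among the sleeves; not part of the job. Origin: centre of the underside
- bucket: empty steel cup, 60 mm across, 90 mm tall; not part of the job. Origin: centre of the underside
- tip_box: white and blue box of pipette tips, 120 x 85 x 57 mm; not part of the job. Origin: centre of the underside
- pipette: white and blue pipette lying flat, about 230 mm long, 26 mm high; not part of the job. Origin: on the underside where grip and shaft meet
- timer: flat white bench timer, 60 x 75 x 28 mm; not part of the job. Origin: centre of the underside
- reagent: amber glass bottle with black cap, 64 mm across, 130 mm tall; not part of the job. Origin: centre of the underside
There are look-alikes about, which are no part of the job. Leave any brown or yellow look-alike of the sleeve_1 alone.

How it is judged:
By the outcome, as a careful person would: the job done as asked, in the order asked, and still so for the second after the job is handed in, with the robot touching nothing.
It also fails if it takes over 72 s, if anything falls off the work surface, if the arm or the gripper's body presses on something with over 40 N, if the wrist force passes 120 N, or if a joint passes its speed limit or range.

## Working session

There is one attempt and no reset: what is moved stays moved. The work goes in short steps, Python scripts to look and compute and a tool call to move; the robot and the scene stay as the last step left them, time stands still between calls to the robot, and variables do not carry over. Pictures are saved under pics/ and viewed, at most 10 in all, crops included, and the job is handed in when it is done.

Besides the shell and the picture viewer there is one more tool, called after "Call:" as name(argument=value, ...) on one line, values as JSON. move_arm: Moves the arm, as the interface text tells. Its arguments: {"type":"object","properties":{"plan":{"type":"array"},"force":{"type":"number"}},"required":["plan"]}

```bash
mkdir -p pics; python3 - <<'E'
from plant import ctrl
import cv2,numpy as np
for n in("top","side"):
    cv2.imwrite(f"pics/{n}0.png",ctrl.read_camera(n)[:,:,::-1])
    m=ctrl.camera_model(n);print(n,np.round(m["intrinsics"],1).tolist(),m["distortion"],np.round(m["cam_to_world"],3).tolist())
s=ctrl.get_state();print(s)
E
```

```text
top [[475.7, 0.0, 310.6], [0.0, 475.7, 235.0], [0.0, 0.0, 1.0]] [-0.10942358  0.          0.          0.          0.        ] [[-0.02, 0.996, -0.084, 0.48], [-1.0, -0.018, 0.024, 0.005], [0.022, 0.084, 0.996, 1.163], [0.0, 0.0, 0.0, 1.0]]
side [[524.9, 0.0, 333.0], [0.0, 524.9, 234.4], [0.0, 0.0, 1.0]] [-0.12369546  0.          0.          0.          0.        ] [[-0.981, 0.111, -0.158, 0.379], [-0.193, -0.54, 0.819, 0.895], [0.006, 0.834, 0.552, 0.705], [0.0, 0.0, 0.0, 1.0]]
{'time': 0.1, 'qpos': array([ 1.14702705e+00,  2.87107580e-01,  1.57805049e+00,  2.69711236e-05,
        1.27858158e+00, -1.50012975e-01]), 'dq': array([ 0.00069967, -0.00132062, -0.00184923, -0.00210845, -0.00038454,
       -0.00179184]), 'joint_efforts': array([ 3.10754367e-04, -4.07298017e+01, -2.93697542e+01, -1.21758167e-04,
        3.38962178e-03,  9.68065734e-06]), 'eef_pos': array([0.18221174, 0.64932205, 0.23005438]), 'tcp_rot': array([ 1.36454916e-01,  9.90645700e-01, -1.02596800e-03, -3.16151369e-04]), 'contact_force': array([-0.35757854, -0.74283674,  0.45686177]), 'wrist_torque': array([ 0.0078798 ,  0.03180397, -0.00275037]), 'finger_force': 0.0, 'opening': 0.9976661860482683}
```

View pics/top0.png

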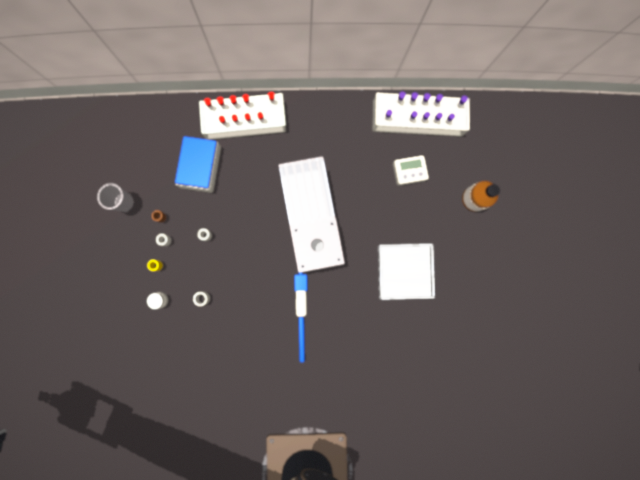

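View pics/side0.png

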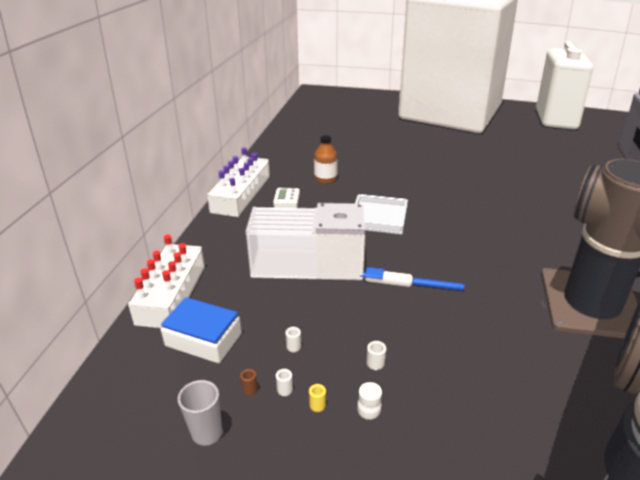

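```bash
cat > h.py <<'E'
import cv2,numpy as np
from plant import ctrl
def ray(n,uv):
    m=ctrl.camera_model(n);K=np.array(m["intrinsics"]);T=np.array(m["cam_to_world"])
    p=cv2.undistortPoints(np.array([[uv]],float),K,np.array(m["distortion"],float))[0,0]
    return T[:3,3],T[:3,:3]@np.array([p[0],-p[1],-1])
def at(n,uv,z):
    o,d=ray(n,uv);return (o+d*(z-o[2])/d[2])[:2]
def tool(dxyz):   # world shift -> tool axes
    from scipy.spatial.transform import Rotation as R
    return R.from_quat(ctrl.get_state()["tcp_rot"]).inv().apply(dxyz)
def px(n,P):
    m=ctrl.camera_model(n);K=np.array(m["intrinsics"]);T=np.linalg.inv(np.array(m["cam_to_world"]))
    c=(T[:3,:3]@np.atleast_2d(P).T).T+T[:3,3]
    c=c*[1,-1,-1]
    return cv2.projectPoints(c,np.zeros(3),np.zeros(3),K,np.array(m["distortion"],float))[0][:,0]
E
python3 - <<'E'
import cv2,numpy as np
from h import *
t=cv2.imread("pics/top0.png");s=cv2.imread("pics/side0.png")
A=cv2.resize(t[205:325,135:235],None,fx=4,fy=4,interpolation=cv2.INTER_CUBIC)
B=cv2.resize(t[145:280,270:350],None,fx=3.55,fy=3.55,interpolation=cv2.INTER_CUBIC)
B=B[:480];cv2.imwrite("pics/c1.png",np.hstack([A,cv2.copyMakeBorder(B,0,480-B.shape[0],0,0,cv2.BORDER_CONSTANT)]))
for n,im in(("top",t),("side",s)):
    hsv=cv2.cvtColor(im,cv2.COLOR_BGR2HSV)
    m=((hsv[...,2]>110)&(hsv[...,1]<60)).astype(np.uint8)
    cs,_=cv2.findContours(m,cv2.RETR_CCOMP,cv2.CHAIN_APPROX_NONE)
    for c in cs:
        a=cv2.contourArea(c)
        x,y,w,h=cv2.boundingRect(c)
        if 8<a<4000 and y>150 and w<70: print(n,(x,y,w,h),a, np.round(at(n,(x+w/2-.5,y+h/2-.5),.02 ),3))
E
```

```text
top (262, 451, 6, 16) 41.0 [0.045 0.098]
top (269, 439, 5, 5) 12.0 [0.087 0.082]
top (339, 437, 5, 5) 12.0 [ 0.087 -0.085]
top (315, 428, 12, 6) 31.5 [ 0.109 -0.036]
top (288, 427, 26, 8) 129.5 [0.11  0.011]
top (146, 292, 21, 18) 285.0 [0.425 0.352]
top (192, 291, 17, 16) 198.5 [0.428 0.245]
top (198, 294, 7, 9) 36.0 [0.429 0.243]
top (295, 290, 12, 28) 277.0 [0.412 0.005]
top (377, 243, 59, 58) 3124.5 [ 0.483 -0.251]
top (155, 233, 15, 14) 149.0 [0.571 0.337]
top (197, 227, 14, 14) 136.5 [0.584 0.236]
top (464, 183, 21, 28) 147.0 [ 0.664 -0.43 ]
top (96, 182, 28, 28) 565.0 [0.682 0.47 ]
top (100, 186, 20, 21) 275.0 [0.681 0.47 ]
top (393, 155, 37, 30) 837.0 [ 0.733 -0.273]
side (636, 393, 4, 30) 57.0 [-0.019  0.286]
side (357, 381, 26, 39) 790.0 [0.424 0.342]
side (177, 379, 44, 67) 2116.5 [0.686 0.422]
side (181, 396, 5, 10) 19.0 [0.72  0.406]
side (275, 368, 18, 29) 409.0 [0.57  0.334]
side (366, 340, 21, 31) 495.5 [0.426 0.242]
side (285, 326, 17, 27) 347.5 [0.58  0.232]
side (557, 319, 6, 6) 21.0 [0.085 0.09 ]
side (365, 270, 49, 17) 435.5 [0.427 0.018]
side (545, 268, 7, 6) 21.5 [ 0.085 -0.076]
side (583, 225, 57, 34) 391.0 [-0.09  -0.227]
side (587, 172, 14, 23) 48.0 [-0.116 -0.541]
side (582, 169, 7, 17) 9.0 [-0.098 -0.576]
side (313, 159, 25, 19) 308.5 [ 0.666 -0.464]
side (132, 248, 30, 43) 467.0 [0.947 0.093]
side (162, 232, 11, 14) 110.5 [ 0.956 -0.026]
side (229, 177, 7, 10) 43.0 [ 0.905 -0.33 ]
side (217, 155, 22, 24) 191.5 [ 0.952 -0.417]
```

View pics/c1.png

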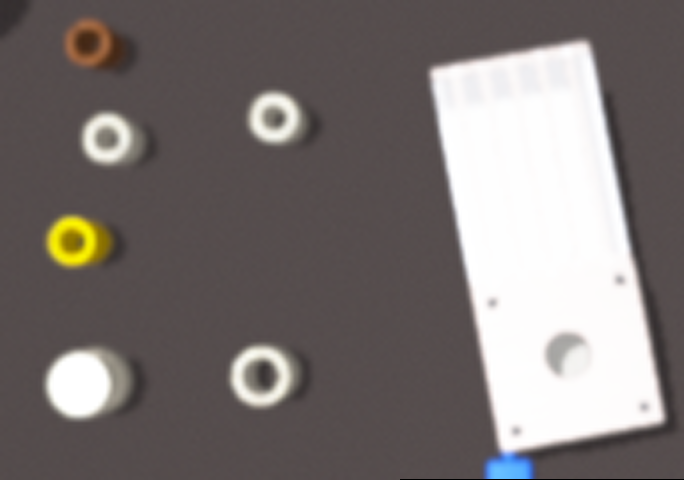

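The top view shows plain white open rings at A(162,240), B(204,235) and C(200,299). C is visibly larger, so it is the 32 mm one. The closed white disc at (155,301) is the jar. The brown (158,216) and yellow (154,265) rings are look-alikes. The bore is at (317,245), centred among its four screws.

```bash
python3 - <<'E'
from h import *
t=cv2.imread("pics/top0.png");s=cv2.imread("pics/side0.png")
def rim(n,im,c,r,z,thr,k=8):
    x0,y0=int(c[0]-r),int(c[1]-r);g=cv2.cvtColor(im,cv2.COLOR_BGR2GRAY)[y0:y0+2*r+1,x0:x0+2*r+1]
    g=cv2.resize(g,None,fx=k,fy=k,interpolation=cv2.INTER_CUBIC)
    m=(g>thr).astype(np.uint8)
    cs=sorted(cv2.findContours(m,cv2.RETR_CCOMP,cv2.CHAIN_APPROX_NONE)[0],key=cv2.contourArea)
    out=[]
    for c in cs[-2:]:
        P=(c[:,0]+.5)/k-.5+[x0,y0]
        W=np.array([at(n,p,z) for p in P]);(cx,cy),d=cv2.minEnclosingCircle(W.astype(np.float32)) 
        e=cv2.fitEllipse(W.astype(np.float32)*1000)
        out.append((np.round(e[0],1).tolist(),np.round(e[1],1).tolist()))
    return out
for nm,c in dict(A=(162,240),B=(204,235),C=(200,299)).items():
    for th in(190,205,220):print(nm,th,rim("top",t,c,12,.04,th))
for nm,c in dict(A=(284,376),B=(293,333),C=(376,349)).items():
    for th in(190,205):print("side",nm,th,rim("side",s,c,14,.04,th))
# bore: dark pixel + screws
def screws(n,im,box,thr):
    x0,y0,w,h=box;g=cv2.cvtColor(im,cv2.COLOR_BGR2GRAY)[y0:y0+h,x0:x0+w]
    g=cv2.resize(g,None,fx=8,fy=8,interpolation=cv2.INTER_CUBIC)
    cs=cv2.findContours((g<thr).astype(np.uint8),cv2.RETR_EXTERNAL,cv2.CHAIN_APPROX_NONE)[0]
    for c in cs:
        a=cv2.contourArea(c)/64
        if .5<a<300:
            M=cv2.moments(c);p=np.array([M["m10"],M["m01"]])/M["m00"];p=(p+.5)/8-.5+[x0,y0]
            P=(c[:,0]+.5)/8-.5+[x0,y0];W=np.array([at(n,q,.13) for q in P],np.float32)*1000
            e=cv2.fitEllipse(W);print(n,round(a,1),np.round(p,1),np.round(at(n,p,.13)*1000,1),np.round(e[0],1),np.round(e[1],1))
screws("top",t,(288,218,60,55),232)
screws("side",s,(314,204,52,28),140)
E
```

```text
A 190 [([570.4, 333.5], [14.4, 15.3]), ([570.5, 333.4], [27.5, 27.6])]
A 205 [([570.4, 333.5], [15.5, 16.5]), ([570.5, 333.5], [26.3, 26.5])]
A 220 [([570.4, 333.4], [16.8, 18.0]), ([570.6, 333.6], [24.9, 25.4])]
B 190 [([580.9, 233.1], [14.2, 15.3]), ([581.0, 233.1], [27.6, 27.9])]
B 205 [([580.9, 233.1], [15.3, 16.4]), ([581.0, 233.1], [26.6, 26.8])]
B 220 [([580.9, 233.1], [16.6, 17.8]), ([581.1, 233.2], [25.3, 25.5])]Traceback (most recent call last):
  File "<stdin>", line 16, in <module>
  File "<stdin>", line 11, in rim
  File "h.py", line 8, in at
    o,d=ray(n,uv);return (o+d*(z-o[2])/d[2])[:2]
        ~~~^^^^^^
  File "h.py", line 4, in ray
    m=ctrl.camera_model(n);K=np.array(m["intrinsics"]);T=np.array(m["cam_to_world"])
ValueError: time passes only in moves, steps and waits
```

```bash
python3 - <<'E'
s=open('h.py').read()
s=s.replace("def ray","import functools\n@functools.cache\ndef cm(n): return ctrl.camera_model(n)\ndef ray",1).replace("m=ctrl.camera_model(n);","m=cm(n);")
s+='''
def rim(n,im,c,r,z,thr,k=8):
    x0,y0=int(c[0]-r),int(c[1]-r);g=cv2.cvtColor(im,cv2.COLOR_BGR2GRAY)[y0:y0+2*r+1,x0:x0+2*r+1]
    g=cv2.resize(g,None,fx=k,fy=k,interpolation=cv2.INTER_CUBIC)
    m=(g>thr).astype(np.uint8)
    out=[]
    for c in sorted(cv2.findContours(m,cv2.RETR_CCOMP,cv2.CHAIN_APPROX_NONE)[0],key=cv2.contourArea)[-2:]:
        P=(c[:,0]+.5)/k-.5+[x0,y0]
        e=cv2.fitEllipse(np.array([at(n,p,z) for p in P],np.float32)*1000)
        out.append((np.round(e[0],1).tolist(),np.round(e[1],1).tolist()))
    return out
def darks(n,im,box,thr,z):
    x0,y0,w,h=box;g=cv2.cvtColor(im,cv2.COLOR_BGR2GRAY)[y0:y0+h,x0:x0+w]
    g=cv2.resize(g,None,fx=8,fy=8,interpolation=cv2.INTER_CUBIC)
    for c in cv2.findContours((g<thr).astype(np.uint8),cv2.RETR_EXTERNAL,cv2.CHAIN_APPROX_NONE)[0]:
        a=cv2.contourArea(c)/64
        if .5<a<300:
            M=cv2.moments(c);p=(np.array([M["m10"],M["m01"]])/M["m00"]+.5)/8-.5+[x0,y0]
            W=np.array([at(n,q,z) for q in (c[:,0]+.5)/8-.5+[x0,y0]],np.float32)*1000
            e=cv2.fitEllipse(W);print(n,round(a,1),np.round(p,1),np.round(at(n,p,z)*1000,1),np.round(e[0],1),np.round(e[1],1))
'''
open('h.py','w').write(s)
E
python3 - <<'E'
from h import *
t=cv2.imread("pics/top0.png");s=cv2.imread("pics/side0.png")
print("C",rim("top",t,(200,299),12,.04,205))
for nm,c in dict(A=(284,376),B=(293,333),C=(376,349)).items():
    print("side",nm,rim("side",s,c,10,.04,215))
for th in(225,238):darks("top",t,(288,218,60,55),th,.13)
for th in(110,140):darks("side",s,(314,204,52,28),th,.13)
print("tray",np.round([at("top",p,.025) for p in((378,245),(434,244),(435,299),(379,300))],3).tolist())
E
```

```text
C [([428.7, 241.6], [22.7, 22.8]), ([428.8, 241.7], [32.3, 32.8])]
side A [([573.8, 336.5], [6.8, 11.5]), ([567.7, 339.6], [24.3, 38.9])]
side B [([584.3, 235.7], [6.1, 9.5]), ([578.1, 240.4], [23.8, 43.9])]
side C [([434.7, 243.1], [6.0, 13.3]), ([426.3, 247.9], [29.8, 45.8])]
top 5.7 [302.3 265.9] [ 4.994e+02 -3.000e-01] [ 4.994e+02 -3.000e-01] [5.6 6.1]
top 5.7 [338.4 259.2] [512.4 -79. ] [512.4 -79. ] [5.7 6.1]
top 82.9 [315.1 243.2] [548.3 -29.1] [547.9 -29.6] [20.  30.1]
top 5.6 [295.6 229.8] [578.2  12.9] [578.2  12.9] [5.5 6.1]
top 7.3 [331.5 223.4] [591.  -65.8] [591.  -65.8] [6.4 7. ]
top 9.7 [302.3 265.9] [ 4.994e+02 -2.000e-01] [ 4.994e+02 -2.000e-01] [7.5 7.8]
top 10.3 [338.4 259.1] [512.5 -79. ] [512.5 -79. ] [7.9 8. ]
top 105.1 [315.5 243.3] [548.1 -29.9] [547.4 -30.7] [24.3 31.2]
top 9.3 [295.6 229.8] [578.2  12.9] [578.2  12.9] [7.2 7.9]
top 12.1 [331.5 223.3] [591.2 -65.8] [591.2 -65.8] [8.2 9. ]
side 6.8 [314.7 205. ] [605.  -64.7] [605.1 -64.9] [ 5.9 15.1]
side 1.6 [364.8 230.8] [483.6  15.3] [483.6  15.3] [3.  5.8]
side 1.0 [359.2 225.3] [497.8  -2.9] [497.8  -2.9] [2.6 3.8]
side 1.5 [320.1 224.7] [576.6  10.9] [576.6  10.9] [3.1 4.9]
side 1.6 [321.9 204.2] [590.4 -71.2] [590.5 -71.3] [3.1 6.7]
side 9.4 [314.9 205.2] [604.3 -64.1] [604.4 -64.3] [ 7.2 17.3]
tray [[0.548, -0.184], [0.548, -0.321], [0.415, -0.319], [0.416, -0.183]]
```

Call:
move_arm(plan=[{"x": -0.04, "y": -0.0236, "z": 0.008, "yaw": 0, "fingers": 0}, {"x": -0.08, "y": -0.0472, "z": 0.016, "yaw": 0, "fingers": 0}, {"x": -0.12, "y": -0.0708, "z": 0.024, "yaw": 0, "fingers": 0.2}, {"x": -0.16, "y": -0.0944, "z": 0.032, "yaw": 0, "fingers": 0.2}, {"x": -0.2, "y": -0.118, "z": 0.04, "yaw": 0, "fingers": 0.2}], force=25)

```text
time: 0.6
eef_pos: [0.3438, 0.4805, 0.1905]
tcp_rot: [0.136, 0.991, -0.0, -0.0]
contact_force: [-0.4, -0.0, -0.2]
opening: 0.801
finger_force: 0.0
```

Call:
move_arm(plan=[{"x": -0.04, "y": -0.0236, "z": 0.008, "yaw": 0, "fingers": 0.2}, {"x": -0.08, "y": -0.0472, "z": 0.016, "yaw": 0, "fingers": 0.2}, {"x": -0.12, "y": -0.0708, "z": 0.024, "yaw": 0, "fingers": 0.2}, {"x": -0.16, "y": -0.0944, "z": 0.032, "yaw": 0, "fingers": 0.2}, {"x": -0.2, "y": -0.118, "z": 0.04, "yaw": 0, "fingers": 0.2}])

```text
time: 1.1
eef_pos: [0.5045, 0.3128, 0.1506]
tcp_rot: [0.137, 0.991, -0.0, -0.0]
contact_force: [0.8, 0.5, 0.4]
opening: 0.8
finger_force: 0.0
```

Call:
move_arm(plan=[{"x": -0.04, "y": -0.0236, "z": 0.01, "yaw": 0, "fingers": 0.2}, {"x": -0.08, "y": -0.0472, "z": 0.02, "yaw": 0, "fingers": 0.2}, {"x": -0.0965, "y": -0.057, "z": 0.03, "yaw": 0, "fingers": 0.2}, {"x": -0.0965, "y": -0.057, "z": 0.03, "yaw": 0, "fingers": 0.2}, {"x": -0.0965, "y": -0.057, "z": 0.03, "yaw": 0, "fingers": 0.2}])

```text
time: 1.6
eef_pos: [0.5803, 0.2338, 0.1205]
tcp_rot: [0.137, 0.991, -0.0, -0.001]
contact_force: [0.1, 0.9, -0.1]
opening: 0.797
finger_force: 0.0
```

Call:
move_arm(plan=[{"x": -0.0008, "y": -0.0005, "z": 0.04, "yaw": 0, "fingers": 0.2}, {"x": -0.0008, "y": -0.0005, "z": 0.075, "yaw": 0, "fingers": 0.2}, {"x": -0.0008, "y": -0.0005, "z": 0.1, "yaw": 0, "fingers": 0.2}, {"x": -0.0008, "y": -0.0005, "z": 0.1045, "yaw": 0, "fingers": 0.2}, {"x": -0.0008, "y": -0.0005, "z": 0.1045, "yaw": 0, "fingers": 0.5}])

```text
time: 2.1
eef_pos: [0.5807, 0.2341, 0.0166]
tcp_rot: [0.136, 0.991, -0.0, -0.001]
contact_force: [1.0, -0.3, 0.7]
opening: 0.644
finger_force: 0.0
```

Call:
move_arm(plan=[{"x": 0, "y": 0, "z": 0, "yaw": 0, "fingers": 0.6}, {"x": 0, "y": 0, "z": 0, "yaw": 0, "fingers": 1}, {"x": 0, "y": 0, "z": 0, "yaw": 0, "fingers": 1}, {"x": 0, "y": 0, "z": 0, "yaw": 0, "fingers": 1}, {"x": 0, "y": 0, "z": 0, "yaw": 0, "fingers": 1}])

```text
time: 2.6
eef_pos: [0.5835, 0.2336, 0.0193]
tcp_rot: [0.137, 0.991, 0.001, 0.002]
contact_force: [-0.5, 0.2, 6.8]
opening: 0.289
finger_force: 24.8
```

Call:
move_arm(plan=[{"x": 0, "y": 0, "z": -0.02, "yaw": 0, "fingers": 1}, {"x": 0, "y": 0, "z": -0.06, "yaw": 0, "fingers": 1}, {"x": 0, "y": 0, "z": -0.1, "yaw": 0, "fingers": 1}, {"x": 0, "y": 0, "z": -0.14, "yaw": 0, "fingers": 1}, {"x": 0, "y": 0, "z": -0.165, "yaw": 0, "fingers": 1}])

```text
time: 3.1
eef_pos: [0.5832, 0.2329, 0.1861]
tcp_rot: [0.137, 0.991, 0.001, 0.003]
contact_force: [0.2, -0.2, -0.9]
opening: 0.294
finger_force: 24.7
```

Call:
move_arm(plan=[{"x": -0.005, "y": -0.035, "z": 0, "yaw": 0, "fingers": 1}, {"x": -0.011, "y": -0.075, "z": 0, "yaw": 0, "fingers": 1}, {"x": -0.017, "y": -0.12, "z": 0, "yaw": 0, "fingers": 1}, {"x": -0.0234, "y": -0.165, "z": 0, "yaw": 0, "fingers": 1}, {"x": -0.0298, "y": -0.21, "z": 0, "yaw": 0, "fingers": 1}])

```text
time: 3.6
eef_pos: [0.5532, 0.0209, 0.1821]
tcp_rot: [0.136, 0.991, -0.0, 0.0]
contact_force: [0.4, 0.1, -1.2]
opening: 0.291
finger_force: 24.8
```

Call:
move_arm(plan=[{"x": -0.005, "y": -0.035, "z": 0, "yaw": 0, "fingers": 1}, {"x": -0.008, "y": -0.0567, "z": 0, "yaw": 0, "fingers": 1}, {"x": -0.008, "y": -0.0567, "z": 0.01, "yaw": 0, "fingers": 1}, {"x": -0.008, "y": -0.0567, "z": 0.02, "yaw": 0, "fingers": 1}, {"x": -0.008, "y": -0.0567, "z": 0.02, "yaw": 0, "fingers": 1}])

```text
time: 4.1
eef_pos: [0.5446, -0.033, 0.1592]
tcp_rot: [0.136, 0.991, 0.0, -0.002]
contact_force: [-0.4, 1.3, -0.2]
opening: 0.292
finger_force: 24.8
```

```bash
python3 - <<'E'
from h import *
im=ctrl.read_camera("side")[:,:,::-1];cv2.imwrite("pics/side1.png",im)
tp=ctrl.read_camera("top")[:,:,::-1];cv2.imwrite("pics/top1.png",tp)
print(ctrl.get_state()["eef_pos"],ctrl.get_state()["contact_force"])
a=cv2.resize(im[150:250,290:390],None,fx=5.5,fy=5.5,interpolation=cv2.INTER_CUBIC)
cv2.imwrite("pics/c2.png",a)
E
```

```text
[ 0.54576783 -0.03300014  0.16095595] [ 0.67925267 -0.07288571 -0.10410329]
```

View pics/c2.png

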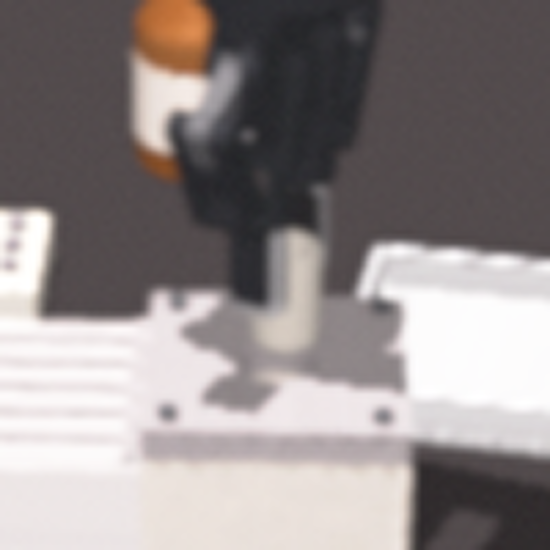

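The crop shows the gripped sleeve about 11 mm above the plate, with its foot spanning crop columns 252–320 and bottom row about 352. The bore centre by the screws is at crop (279,358), so the sleeve looks a few mm to the right, towards −x. I'll measure that.

```bash
python3 - <<'E'
from h import *
im=cv2.imread("pics/side1.png").astype(int)
for v in (196,199,202,205,207,209,211,213,215,217): print(v,[tuple(im[v,u]) [2] for u in range(331,354)],[int(im[v,u,2]-im[v,u,0]) for u in range(331,354)])
for x,y in((545.3,-33),(543.8,-36)): print(px("side",[[x/1e3,y/1e3,.13],[x/1e3,y/1e3,.1405],[x/1e3,y/1e3+.013,.1405],[x/1e3+.013,y/1e3,.1405],[x/1e3-.013,y/1e3,.1405]]).round(1).tolist())
s=cv2.imread("pics/side0.png");darks("side",s,(330,208,22,16),120,.13);darks("side",s,(330,208,22,16),165,.13);darks("side",s,(350,204,14,7),165,.13)
E
```

```text
196 [np.int64(68), np.int64(54), np.int64(46), np.int64(48), np.int64(46), np.int64(45), np.int64(51), np.int64(83), np.int64(125), np.int64(148), np.int64(152), np.int64(175), np.int64(197), np.int64(200), np.int64(194), np.int64(190), np.int64(175), np.int64(147), np.int64(114), np.int64(89), np.int64(83), np.int64(83), np.int64(81)] [2, -1, -5, -3, -4, -4, -3, -2, 0, 1, 4, 12, 18, 19, 18, 18, 16, 10, 6, 5, 5, 6, 5]
199 [np.int64(69), np.int64(53), np.int64(45), np.int64(46), np.int64(44), np.int64(46), np.int64(52), np.int64(83), np.int64(124), np.int64(145), np.int64(153), np.int64(176), np.int64(202), np.int64(209), np.int64(204), np.int64(192), np.int64(167), np.int64(131), np.int64(99), np.int64(84), np.int64(82), np.int64(82), np.int64(81)] [3, -2, -5, -4, -4, -3, -3, -1, 0, 1, 5, 13, 18, 20, 19, 18, 15, 12, 8, 7, 6, 6, 6]
202 [np.int64(93), np.int64(66), np.int64(47), np.int64(46), np.int64(44), np.int64(45), np.int64(49), np.int64(83), np.int64(124), np.int64(144), np.int64(152), np.int64(176), np.int64(202), np.int64(208), np.int64(201), np.int64(189), np.int64(164), np.in
[... 2808 characters left out ...]
47), np.int64(161), np.int64(173), np.int64(181), np.int64(185), np.int64(187), np.int64(183), np.int64(179), np.int64(173), np.int64(161), np.int64(151), np.int64(144), np.int64(141), np.int64(141), np.int64(142), np.int64(143), np.int64(142), np.int64(141), np.int64(142)] [11, 9, 8, 6, 7, 10, 12, 13, 14, 15, 14, 12, 12, 9, 7, 6, 7, 7, 6, 7, 6, 5, 6]
[[339.1, 215.3], [339.1, 211.0], [338.0, 214.2], [333.0, 210.4], [345.2, 211.7]]
[[340.0, 214.7], [340.1, 210.4], [338.9, 213.5], [334.0, 209.8], [346.2, 211.0]]
side 3.8 [344.4 215.6] [534.2 -34.3] [534.2 -34.3] [5.1 8.4]
side 9.1 [335.7 215.2] [552.3 -32.2] [552.3 -32.2] [ 8.3 12.3]
side 3.3 [358.9 205.3] [510.8 -82.8] [510.8 -82.8] [4.9 8.2]
```

Call:
move_arm(plan=[{"x": -0.0025, "y": 0, "z": 0.003, "yaw": 0, "fingers": 1}, {"x": -0.0025, "y": 0, "z": 0.008, "yaw": 0, "fingers": 1}, {"x": -0.0025, "y": 0, "z": 0.011, "yaw": 0, "fingers": 1}, {"x": -0.0025, "y": 0, "z": 0.014, "yaw": 0, "fingers": 1}, {"x": -0.0025, "y": 0, "z": 0.016, "yaw": 0, "fingers": 1}])

```text
time: 4.7
eef_pos: [0.5487, -0.0347, 0.1465]
tcp_rot: [0.136, 0.991, 0.0, -0.0]
contact_force: [-2.7, 0.7, 8.2]
opening: 0.293
finger_force: 25.6
```

```bash
python3 - <<'E'
from h import *
im=ctrl.read_camera("side")[:,:,::-1];cv2.imwrite("pics/side2.png",im)
g=im[...,2].astype(int)
for v in range(200,222,2): print(v,g[v,329:354].tolist())
s=ctrl.get_state();print(s["eef_pos"],s["contact_force"],s["wrist_torque"])
a=cv2.resize(im[185:235,305:375],None,fx=10,fy=10,interpolation=cv2.INTER_CUBIC)
cv2.imwrite("pics/c3.png",a)
E
```

```text
200 [77, 65, 52, 45, 43, 45, 46, 76, 121, 146, 148, 159, 182, 197, 194, 186, 174, 148, 115, 91, 83, 82, 84, 84, 82]
202 [98, 75, 53, 46, 44, 44, 48, 77, 121, 145, 147, 159, 189, 204, 203, 196, 178, 150, 117, 94, 87, 85, 85, 85, 89]
204 [123, 83, 55, 46, 48, 46, 50, 79, 122, 145, 145, 159, 187, 202, 204, 195, 176, 155, 138, 131, 130, 130, 131, 131, 132]
206 [114, 81, 53, 42, 46, 44, 50, 79, 122, 145, 149, 164, 191, 205, 204, 191, 174, 155, 143, 140, 140, 141, 142, 142, 141]
208 [120, 92, 66, 54, 48, 46, 47, 77, 120, 147, 155, 179, 202, 208, 202, 191, 172, 155, 143, 142, 142, 142, 142, 143, 142]
210 [139, 136, 133, 126, 117, 109, 105, 116, 141, 159, 169, 188, 204, 207, 201, 189, 171, 153, 143, 142, 142, 141, 142, 143, 142]
212 [140, 142, 141, 145, 151, 163, 173, 179, 187, 195, 204, 209, 210, 207, 200, 188, 169, 153, 143, 142, 142, 142, 143, 143, 142]
214 [168, 151, 143, 142, 150, 168, 187, 200, 207, 212, 213, 213, 210, 206, 198, 186, 167, 149, 143, 143, 142, 142, 143, 144, 143]
216 [228, 197, 159, 140, 140, 155, 177, 196, 207, 211, 213, 212, 210, 204, 194, 177, 157, 138, 134, 138, 141, 142, 142, 142, 142]
218 [173, 161, 147, 140, 139, 144, 156, 174, 185, 196, 206, 212, 211, 210, 207, 199, 188, 180, 168, 156, 151, 149, 146, 144, 142]
220 [142, 143, 141, 141, 141, 142, 143, 145, 154, 177, 214, 232, 238, 238, 238, 238, 238, 238, 235, 231, 230, 226, 213, 198, 188]
[ 0.54868308 -0.03472255  0.14660298] [-2.47844489  0.38046039  4.67724789] [ 0.12356244  0.38959898 -0.02733172]
```

View pics/c3.png

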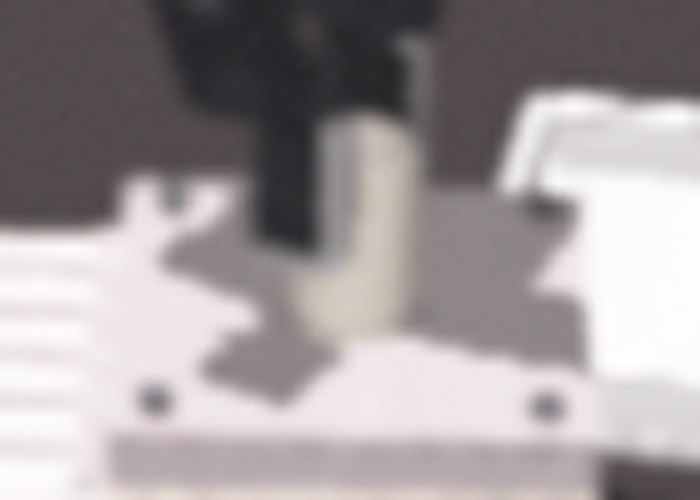

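The crop shows the foot resting on the plate, bottom edge at about pixel row 218.3. Its column, 340.0, matches the bore. The row is slightly low, so the sleeve sits about 2 mm too far towards +y. I'll nudge it towards −y under light contact.

Call:
move_arm(plan=[{"x": -0.0003, "y": -0.001, "z": 0, "yaw": 0, "fingers": 1}, {"x": -0.0005, "y": -0.002, "z": 0, "yaw": 0, "fingers": 1}, {"x": -0.0005, "y": -0.002, "z": 0.001, "yaw": 0, "fingers": 1}])

```text
time: 5.05
eef_pos: [0.5492, -0.036, 0.1467]
tcp_rot: [0.137, 0.991, 0.001, 0.001]
contact_force: [-4.2, 5.2, 11.5]
opening: 0.292
finger_force: 26.0
```

Call:
move_arm(plan=[{"x": 0.0003, "y": 0.001, "z": 0, "yaw": 0, "fingers": 1}, {"x": 0.0005, "y": 0.002, "z": 0, "yaw": 0, "fingers": 1}])

```text
time: 5.25
eef_pos: [0.5491, -0.0356, 0.1467]
tcp_rot: [0.136, 0.991, -0.001, 0.001]
contact_force: [-3.2, -0.7, 8.2]
opening: 0.289
finger_force: 25.5
```

Call:
move_arm(plan=[{"x": 0.0003, "y": 0.001, "z": 0, "yaw": 0, "fingers": 1}, {"x": 0.0005, "y": 0.002, "z": 0, "yaw": 0, "fingers": 1}])

```text
time: 5.45
eef_pos: [0.5496, -0.0346, 0.1466]
tcp_rot: [0.136, 0.991, -0.002, 0.001]
contact_force: [-1.7, -3.8, 6.2]
opening: 0.291
finger_force: 25.3
```

Call:
move_arm(plan=[{"x": 0.0005, "y": -0.0013, "z": 0, "yaw": 0, "fingers": 1}, {"x": 0.0013, "y": -0.0027, "z": 0, "yaw": 0, "fingers": 1}, {"x": 0.0013, "y": -0.0027, "z": 0.0005, "yaw": 0, "fingers": 1}])

```text
time: 5.75
eef_pos: [0.5487, -0.0355, 0.1466]
tcp_rot: [0.137, 0.991, -0.0, 0.003]
contact_force: [0.9, 1.6, 10.2]
opening: 0.292
finger_force: 25.6
```

Call:
move_arm(plan=[{"x": 0.001, "y": -0.0003, "z": 0, "yaw": 0, "fingers": 1}, {"x": 0.002, "y": -0.0005, "z": 0, "yaw": 0, "fingers": 1}])

```text
time: 5.95
eef_pos: [0.5473, -0.0357, 0.1467]
tcp_rot: [0.136, 0.991, -0.0, 0.004]
contact_force: [2.4, 0.8, 6.0]
opening: 0.288
finger_force: 25.4
```

```bash
python3 - <<'E'
from h import *
im=ctrl.read_camera("side")[:,:,::-1];cv2.imwrite("pics/side3.png",im)
s=cv2.imread("pics/side0.png")
for nm,f in(("bore",s),("now",im)):
    g=f[...,2].astype(int);print(nm)
    for v in range(207,223): print(v,g[v,329:354].tolist())
st=ctrl.get_state();print(st["eef_pos"],st["contact_force"])
print(px("side",[[.5439,-.0365,.13],[.5439,-.0365+.0145,.13],[.5439,-.0365-.0145,.13],[.5439+.0145,-.0365,.13],[.5439-.0145,-.0365,.13]]).round(2).tolist())
E
```

```text
bore
207 [237, 237, 236, 237, 237, 237, 238, 238, 238, 237, 237, 238, 238, 238, 238, 237, 237, 237, 237, 237, 237, 237, 238, 238, 238]
208 [237, 237, 237, 237, 237, 237, 237, 238, 238, 237, 237, 238, 239, 239, 238, 238, 237, 237, 237, 237, 238, 238, 239, 238, 238]
209 [237, 237, 237, 237, 237, 237, 237, 238, 238, 237, 238, 238, 239, 239, 238, 237, 238, 237, 237, 237, 237, 237, 238, 239, 238]
210 [236, 237, 237, 237, 237, 237, 238, 238, 238, 238, 237, 238, 239, 239, 238, 238, 237, 238, 237, 237, 237, 238, 238, 238, 238]
211 [236, 237, 238, 237, 237, 237, 237, 237, 236, 234, 234, 236, 238, 238, 238, 237, 237, 238, 238, 237, 237, 238, 238, 238, 238]
212 [236, 237, 237, 237, 236, 234, 232, 228, 224, 222, 222, 225, 229, 228, 229, 232, 234, 236, 237, 238, 238, 238, 238, 239, 238]
213 [237, 238, 238, 235, 228, 221, 210, 198, 191, 190, 194, 198, 202, 201, 203, 210, 221, 229, 235, 238, 238, 238, 238, 238, 238]
214 [237, 238, 237, 231, 214, 183, 169, 166, 168, 173, 179, 181, 182, 179, 179, 180, 190, 210, 228, 236, 238, 238, 238, 238, 239]
215 [237, 238, 237, 230, 202, 163, 150, 157, 168, 173, 
[... 2513 characters left out ...]
, 149, 146, 143]
219 [147, 145, 143, 141, 141, 142, 147, 157, 169, 184, 202, 219, 226, 229, 229, 230, 229, 225, 213, 196, 189, 188, 182, 171, 157]
220 [139, 142, 141, 141, 140, 141, 144, 145, 153, 169, 197, 224, 235, 238, 238, 238, 238, 237, 234, 231, 230, 229, 226, 216, 196]
221 [141, 142, 139, 139, 141, 141, 140, 149, 166, 191, 217, 232, 239, 240, 239, 238, 239, 238, 239, 239, 239, 239, 238, 235, 231]
222 [148, 145, 142, 140, 140, 140, 143, 161, 198, 225, 234, 239, 241, 240, 239, 238, 238, 238, 239, 239, 240, 239, 240, 239, 239]
[ 0.54724422 -0.03576343  0.14665546] [2.64208177 1.17315767 6.26147047]
[[340.02, 214.54], [338.75, 218.08], [341.25, 211.08], [333.27, 213.82], [346.79, 215.27]]
```

Call:
move_arm(plan=[{"x": -0.0022, "y": 0.0012, "z": -0.001, "yaw": 0, "fingers": 1}, {"x": -0.0022, "y": 0.0012, "z": -0.001, "yaw": 0, "fingers": 1}, {"x": -0.0022, "y": 0.0012, "z": 0.001, "yaw": 0, "fingers": 1}, {"x": -0.0022, "y": 0.0012, "z": 0.002, "yaw": 0, "fingers": 1}])

```text
time: 6.4
eef_pos: [0.5483, -0.0355, 0.1463]
tcp_rot: [0.136, 0.991, -0.001, 0.001]
contact_force: [-6.5, 0.3, 20.2]
opening: 0.293
finger_force: 26.6
```

Call:
move_arm(plan=[{"x": 0, "y": 0, "z": -0.01, "yaw": 0, "fingers": 1}, {"x": -0.012, "y": 0, "z": -0.01, "yaw": 0, "fingers": 1}, {"x": -0.024, "y": 0, "z": -0.01, "yaw": 0, "fingers": 1}, {"x": -0.024, "y": 0, "z": -0.004, "yaw": 0, "fingers": 1}, {"x": -0.024, "y": 0, "z": -0.004, "yaw": 0, "fingers": 1}])

```text
time: 6.9
eef_pos: [0.5729, -0.0419, 0.1488]
tcp_rot: [0.136, 0.991, -0.001, 0.002]
contact_force: [-0.5, -0.5, 10.0]
opening: 0.297
finger_force: 26.1
```

Call:
move_arm(plan=[{"x": 0, "y": 0, "z": 0.001, "yaw": 0, "fingers": 1}, {"x": 0, "y": 0, "z": 0.001, "yaw": 0, "fingers": 1}])

```text
time: 7.1
eef_pos: [0.573, -0.0419, 0.1488]
tcp_rot: [0.136, 0.991, -0.001, 0.003]
contact_force: [-2.1, -0.7, 13.8]
opening: 0.29
finger_force: 26.4
```

Call:
move_arm(plan=[{"x": 0, "y": 0, "z": 0.001, "yaw": 0, "fingers": 1}, {"x": 0, "y": 0, "z": 0.001, "yaw": 0, "fingers": 1}])

```text
time: 7.3
eef_pos: [0.573, -0.0419, 0.1488]
tcp_rot: [0.136, 0.991, -0.001, 0.003]
contact_force: [-3.0, 0.1, 17.2]
opening: 0.294
finger_force: 26.7
```

Call:
move_arm(plan=[{"x": 0, "y": 0, "z": 0.001, "yaw": 0, "fingers": 1}, {"x": 0, "y": 0, "z": 0.001, "yaw": 0, "fingers": 1}])

```text
time: 7.5
eef_pos: [0.5731, -0.042, 0.1487]
tcp_rot: [0.136, 0.991, -0.001, 0.003]
contact_force: [-5.1, 0.2, 20.9]
opening: 0.289
finger_force: 27.1
```

Call:
move_arm(plan=[{"x": 0, "y": 0, "z": -0.008, "yaw": 0, "fingers": 1}, {"x": 0.012, "y": 0, "z": -0.008, "yaw": 0, "fingers": 1}, {"x": 0.022, "y": 0, "z": -0.008, "yaw": 0, "fingers": 1}, {"x": 0.022, "y": 0, "z": -0.008, "yaw": 0, "fingers": 1}, {"x": 0.022, "y": 0, "z": -0.008, "yaw": 0, "fingers": 1}])

```text
time: 8.0
eef_pos: [0.5479, -0.0346, 0.1502]
tcp_rot: [0.136, 0.991, 0.0, -0.001]
contact_force: [-0.2, 0.2, -0.5]
opening: 0.291
finger_force: 25.2
```

Call:
move_arm(plan=[{"x": 0, "y": 0, "z": 0, "yaw": 0, "fingers": 1}, {"x": 0, "y": 0, "z": 0, "yaw": 0, "fingers": 1}])

```text
time: 8.2
eef_pos: [0.5491, -0.035, 0.1511]
tcp_rot: [0.136, 0.991, -0.0, -0.0]
contact_force: [0.2, -0.3, -0.3]
opening: 0.297
finger_force: 25.2
```

```bash
python3 - <<'E'
from h import *
im=ctrl.read_camera("side")[:,:,::-1];cv2.imwrite("pics/side4.png",im)
from scipy.spatial.transform import Rotation as R
s=ctrl.get_state();print(s["eef_pos"],s["contact_force"],R.from_quat(s["tcp_rot"]).as_matrix().round(4)[:,2])
g=im[...,2].astype(int)
for v in range(192,222,2): print(v,g[v,329:354].tolist())
E
```

```text
[ 0.54914344 -0.03503241  0.15123795] [ 0.88769474 -0.06498844 -1.17214291] [ 0.  0. -1.]
192 [48, 46, 42, 43, 40, 40, 43, 44, 44, 44, 42, 42, 40, 42, 41, 46, 66, 92, 97, 89, 83, 83, 82, 82, 82]
194 [52, 46, 45, 40, 40, 40, 42, 48, 66, 78, 86, 101, 119, 123, 110, 88, 79, 92, 98, 88, 84, 82, 83, 82, 84]
196 [74, 61, 49, 43, 41, 41, 44, 73, 116, 139, 149, 172, 197, 202, 190, 172, 144, 119, 102, 88, 82, 80, 83, 82, 83]
198 [76, 63, 51, 46, 45, 45, 46, 75, 120, 146, 153, 172, 194, 199, 192, 186, 171, 145, 113, 91, 82, 82, 83, 82, 83]
200 [76, 64, 52, 45, 45, 46, 51, 82, 124, 147, 154, 175, 198, 206, 202, 192, 173, 142, 107, 87, 82, 81, 82, 83, 80]
202 [95, 73, 53, 45, 46, 46, 53, 84, 125, 146, 153, 176, 202, 209, 204, 190, 165, 133, 102, 89, 86, 85, 86, 85, 89]
204 [121, 81, 54, 43, 44, 43, 52, 83, 123, 145, 152, 176, 202, 208, 202, 190, 171, 147, 135, 131, 129, 130, 130, 130, 132]
206 [121, 93, 68, 55, 49, 45, 50, 82, 125, 146, 153, 177, 201, 207, 202, 189, 170, 152, 143, 139, 141, 141, 140, 143, 142]
208 [139, 140, 140, 133, 122, 110, 104, 116, 142, 160, 172, 190, 205, 207, 200, 185, 169, 151, 142, 141, 141, 142, 143, 142, 141]
210 [141, 142, 144, 146, 154, 167, 176, 181, 188, 199, 209, 212, 211, 206, 199, 185, 166, 148, 142, 141, 140, 142, 142, 142, 143]
212 [140, 141, 142, 142, 152, 172, 189, 202, 208, 211, 214, 214, 210, 204, 197, 183, 164, 149, 142, 142, 141, 142, 142, 143, 142]
214 [168, 152, 142, 140, 143, 157, 177, 195, 205, 211, 213, 211, 209, 202, 191, 174, 156, 143, 140, 141, 141, 142, 142, 143, 143]
216 [228, 198, 159, 139, 135, 136, 147, 161, 171, 181, 184, 182, 177, 172, 162, 151, 142, 134, 134, 139, 142, 143, 142, 143, 142]
218 [173, 161, 147, 141, 139, 141, 151, 171, 194, 210, 215, 216, 214, 213, 207, 199, 188, 182, 169, 155, 150, 151, 148, 146, 142]
220 [141, 141, 142, 141, 140, 140, 144, 153, 174, 205, 227, 235, 238, 239, 238, 238, 238, 237, 234, 231, 230, 230, 227, 214, 195]
```

Call:
move_arm(plan=[{"x": 0.0005, "y": 0, "z": 0.002, "yaw": 0, "fingers": 1}, {"x": 0.0005, "y": 0, "z": 0.004, "yaw": 0, "fingers": 1}, {"x": 0.0005, "y": 0, "z": 0.006, "yaw": 0, "fingers": 1}])

```text
time: 8.55
eef_pos: [0.5487, -0.0349, 0.1461]
tcp_rot: [0.136, 0.991, -0.0, -0.0]
contact_force: [-3.1, 0.3, 10.3]
opening: 0.295
finger_force: 26.0
```

Call:
move_arm(plan=[{"x": 0, "y": 0, "z": -0.005, "yaw": 0, "fingers": 1}, {"x": 0.0018, "y": -0.0005, "z": -0.005, "yaw": 0, "fingers": 1}, {"x": 0.0018, "y": -0.0005, "z": -0.003, "yaw": 0, "fingers": 1}, {"x": 0.0018, "y": -0.0005, "z": -0.001, "yaw": 0, "fingers": 1}, {"x": 0.0018, "y": -0.0005, "z": 0.001, "yaw": 0, "fingers": 1}])

```text
time: 9.05
eef_pos: [0.547, -0.0349, 0.1458]
tcp_rot: [0.136, 0.991, -0.0, 0.0]
contact_force: [-4.0, 1.1, 12.7]
opening: 0.289
finger_force: 26.3
```

Call:
move_arm(plan=[{"x": 0, "y": 0, "z": -0.006, "yaw": 0, "fingers": 1}, {"x": 0.0018, "y": -0.0005, "z": -0.006, "yaw": 0, "fingers": 1}, {"x": 0.0018, "y": -0.0005, "z": -0.004, "yaw": 0, "fingers": 1}, {"x": 0.0018, "y": -0.0005, "z": -0.002, "yaw": 0, "fingers": 1}, {"x": 0.0018, "y": -0.0005, "z": 0, "yaw": 0, "fingers": 1}])

```text
time: 9.55
eef_pos: [0.5452, -0.0348, 0.1459]
tcp_rot: [0.136, 0.991, 0.0, 0.0]
contact_force: [-3.8, 2.0, 13.2]
opening: 0.292
finger_force: 26.4
```

Call:
move_arm(plan=[{"x": 0, "y": 0, "z": -0.006, "yaw": 0, "fingers": 1}, {"x": -0.0008, "y": 0.0028, "z": -0.006, "yaw": 0, "fingers": 1}, {"x": -0.0008, "y": 0.0028, "z": -0.004, "yaw": 0, "fingers": 1}, {"x": -0.0008, "y": 0.0028, "z": -0.002, "yaw": 0, "fingers": 1}, {"x": -0.0008, "y": 0.0028, "z": 0, "yaw": 0, "fingers": 1}])

```text
time: 10.05
eef_pos: [0.5459, -0.0322, 0.1435]
tcp_rot: [0.136, 0.991, 0.0, -0.001]
contact_force: [0.3, -0.3, -0.9]
opening: 0.293
finger_force: 25.2
```

Call:
move_arm(plan=[{"x": 0, "y": 0, "z": 0.003, "yaw": 0, "fingers": 1}, {"x": 0, "y": 0, "z": 0.006, "yaw": 0, "fingers": 1}, {"x": 0, "y": 0, "z": 0.008, "yaw": 0, "fingers": 1}, {"x": 0, "y": 0, "z": 0.009, "yaw": 0, "fingers": 1}])

```text
time: 10.45
eef_pos: [0.5461, -0.0323, 0.1349]
tcp_rot: [0.136, 0.991, 0.0, -0.0]
contact_force: [-0.2, 0.4, -0.8]
opening: 0.292
finger_force: 25.2
```

Call:
move_arm(plan=[{"x": 0, "y": 0, "z": 0, "yaw": 0, "fingers": 0.5}, {"x": 0, "y": 0, "z": 0, "yaw": 0, "fingers": 0.2}, {"x": 0, "y": 0, "z": 0, "yaw": 0, "fingers": 0.2}, {"x": 0, "y": 0, "z": -0.03, "yaw": 0, "fingers": 0.2}, {"x": 0, "y": 0, "z": -0.055, "yaw": 0, "fingers": 0.2}])

```text
time: 10.95
eef_pos: [0.546, -0.0322, 0.1907]
tcp_rot: [0.136, 0.991, 0.0, -0.001]
contact_force: [-0.2, -0.5, -0.8]
opening: 0.799
finger_force: 0.0
```

```bash
python3 - <<'E'
from h import *
im=ctrl.read_camera("side")[:,:,::-1];cv2.imwrite("pics/side5.png",im)
s=ctrl.get_state();print(s["eef_pos"],s["contact_force"])
cv2.imwrite("pics/c4.png",cv2.resize(im[170:290,240:380],None,fx=5,fy=5,interpolation=cv2.INTER_CUBIC))
E
```

```text
[ 0.54886893 -0.0328755   0.19642734] [1.23369847 0.14636807 3.45191053]
```

View pics/c4.png

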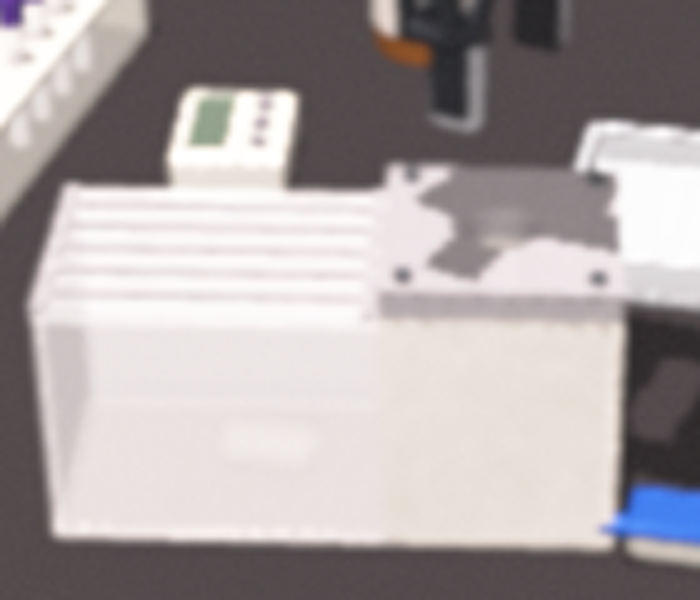

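Sleeve B is lying in the catch box at crop (268,440), and the mouth is clear. Next is sleeve A.

Call:
move_arm(plan=[{"x": 0.0083, "y": 0.04, "z": 0, "yaw": 0, "fingers": 0.2}, {"x": 0.0167, "y": 0.08, "z": 0, "yaw": 0, "fingers": 0.4}, {"x": 0.025, "y": 0.12, "z": 0, "yaw": 0, "fingers": 0.4}, {"x": 0.0337, "y": 0.16, "z": 0, "yaw": 0, "fingers": 0.4}, {"x": 0.042, "y": 0.2, "z": 0, "yaw": 0, "fingers": 0.4}])

```text
time: 11.5
eef_pos: [0.5599, 0.1732, 0.1905]
tcp_rot: [0.137, 0.991, 0.0, 0.0]
contact_force: [-0.1, 0.6, 0.5]
opening: 0.599
finger_force: 0.0
```

Call:
move_arm(plan=[{"x": 0.0083, "y": 0.04, "z": 0, "yaw": 0, "fingers": 0.4}, {"x": 0.0167, "y": 0.08, "z": 0.02, "yaw": 0, "fingers": 0.4}, {"x": 0.025, "y": 0.12, "z": 0.05, "yaw": 0, "fingers": 0.4}, {"x": 0.0335, "y": 0.159, "z": 0.08, "yaw": 0, "fingers": 0.4}, {"x": 0.0335, "y": 0.159, "z": 0.1, "yaw": 0, "fingers": 0.4}])

```text
time: 12.0
eef_pos: [0.5693, 0.3378, 0.0878]
tcp_rot: [0.134, 0.991, 0.0, -0.001]
contact_force: [1.0, -0.5, -0.7]
opening: 0.602
finger_force: 0.0
```

Call:
move_arm(plan=[{"x": 0, "y": 0, "z": 0, "yaw": 0, "fingers": 0.4}, {"x": 0, "y": 0, "z": 0, "yaw": 0, "fingers": 0.4}, {"x": 0, "y": 0, "z": 0, "yaw": 0, "fingers": 0.4}, {"x": 0, "y": 0, "z": 0, "yaw": 0, "fingers": 0.4}])

```text
time: 12.4
eef_pos: [0.5721, 0.3334, 0.0927]
tcp_rot: [0.137, 0.991, 0.001, 0.002]
contact_force: [0.2, -0.6, 0.1]
opening: 0.598
finger_force: 0.0
```

Call:
move_arm(plan=[{"x": 0.0015, "y": -0.0003, "z": 0.03, "yaw": 0, "fingers": 0.4}, {"x": 0.0015, "y": -0.0003, "z": 0.055, "yaw": 0, "fingers": 0.4}, {"x": 0.0015, "y": -0.0003, "z": 0.07, "yaw": 0, "fingers": 0.4}, {"x": 0.0015, "y": -0.0003, "z": 0.075, "yaw": 0, "fingers": 0.4}, {"x": 0.0015, "y": -0.0003, "z": 0.075, "yaw": 0, "fingers": 0.4}])

```text
time: 12.9
eef_pos: [0.5693, 0.3336, 0.0153]
tcp_rot: [0.137, 0.991, -0.0, -0.0]
contact_force: [-0.0, -1.0, 0.6]
opening: 0.599
finger_force: 0.0
```

Call:
move_arm(plan=[{"x": 0, "y": 0, "z": 0, "yaw": 0, "fingers": 0.4}, {"x": 0, "y": 0, "z": 0, "yaw": 0, "fingers": 0.4}, {"x": 0, "y": 0, "z": 0, "yaw": 0, "fingers": 0.4}])

```text
time: 13.2
eef_pos: [0.57, 0.3342, 0.0167]
tcp_rot: [0.136, 0.991, 0.001, 0.001]
contact_force: [0.6, 0.4, 0.5]
opening: 0.598
finger_force: 0.0
```

Call:
move_arm(plan=[{"x": 0, "y": 0, "z": 0, "yaw": 0, "fingers": 0.6}, {"x": 0, "y": 0, "z": 0, "yaw": 0, "fingers": 1}, {"x": 0, "y": 0, "z": 0, "yaw": 0, "fingers": 1}, {"x": 0, "y": 0, "z": 0, "yaw": 0, "fingers": 1}, {"x": 0, "y": 0, "z": 0, "yaw": 0, "fingers": 1}])

```text
time: 13.7
eef_pos: [0.5695, 0.334, 0.0159]
tcp_rot: [0.136, 0.991, 0.0, 0.0]
contact_force: [-0.5, 0.4, 2.5]
opening: 0.295
finger_force: 24.8
```

Call:
move_arm(plan=[{"x": 0, "y": 0, "z": -0.02, "yaw": 0, "fingers": 1}, {"x": 0, "y": 0, "z": -0.06, "yaw": 0, "fingers": 1}, {"x": 0, "y": 0, "z": -0.1, "yaw": 0, "fingers": 1}, {"x": 0, "y": 0, "z": -0.14, "yaw": 0, "fingers": 1}, {"x": 0, "y": 0, "z": -0.165, "yaw": 0, "fingers": 1}])

```text
time: 14.2
eef_pos: [0.57, 0.3342, 0.1837]
tcp_rot: [0.136, 0.991, 0.001, 0.002]
contact_force: [-0.2, 0.6, -0.8]
opening: 0.291
finger_force: 24.6
```

Call:
move_arm(plan=[{"x": -0.0062, "y": -0.03, "z": 0, "yaw": 0, "fingers": 1}, {"x": -0.0145, "y": -0.07, "z": 0, "yaw": 0, "fingers": 1}, {"x": -0.0227, "y": -0.11, "z": 0, "yaw": 0, "fingers": 1}, {"x": -0.031, "y": -0.15, "z": 0, "yaw": 0, "fingers": 1}, {"x": -0.0393, "y": -0.19, "z": 0, "yaw": 0, "fingers": 1}])

```text
time: 14.7
eef_pos: [0.5548, 0.1388, 0.1797]
tcp_rot: [0.136, 0.991, -0.0, -0.0]
contact_force: [1.1, -0.3, -0.0]
opening: 0.294
finger_force: 24.7
```

Call:
move_arm(plan=[{"x": -0.0083, "y": -0.04, "z": 0, "yaw": 0, "fingers": 1}, {"x": -0.0165, "y": -0.08, "z": 0, "yaw": 0, "fingers": 1}, {"x": -0.0248, "y": -0.12, "z": 0, "yaw": 0, "fingers": 1}, {"x": -0.031, "y": -0.15, "z": 0, "yaw": 0, "fingers": 1}, {"x": -0.035, "y": -0.1698, "z": 0, "yaw": 0, "fingers": 1}])

```text
time: 15.2
eef_pos: [0.5427, -0.0348, 0.1797]
tcp_rot: [0.137, 0.991, -0.0, -0.0]
contact_force: [-0.2, 0.3, -0.0]
opening: 0.295
finger_force: 24.7
```

Call:
move_arm(plan=[{"x": 0, "y": 0, "z": 0.01, "yaw": 0, "fingers": 1}, {"x": 0, "y": 0, "z": 0.02, "yaw": 0, "fingers": 1}, {"x": 0, "y": 0, "z": 0.025, "yaw": 0, "fingers": 1}, {"x": 0, "y": 0, "z": 0.025, "yaw": 0, "fingers": 1}, {"x": 0, "y": 0, "z": 0.025, "yaw": 0, "fingers": 1}])

```text
time: 15.7
eef_pos: [0.5433, -0.0317, 0.1549]
tcp_rot: [0.136, 0.991, 0.0, -0.0]
contact_force: [-0.1, -0.4, -0.1]
opening: 0.297
finger_force: 24.7
```

Call:
move_arm(plan=[{"x": 0, "y": 0, "z": 0, "yaw": 0, "fingers": 1}, {"x": 0, "y": 0, "z": 0, "yaw": 0, "fingers": 1}])

```text
time: 15.9
eef_pos: [0.5437, -0.0323, 0.1558]
tcp_rot: [0.136, 0.991, -0.0, 0.0]
contact_force: [0.5, -1.0, -1.7]
opening: 0.295
finger_force: 24.7
```

Settled at (543.7, −32.3). Lowering gently; contact with the plate would come at TCP z ≈ 0.146.

Call:
move_arm(plan=[{"x": 0, "y": 0, "z": 0.004, "yaw": 0, "fingers": 1}, {"x": 0, "y": 0, "z": 0.008, "yaw": 0, "fingers": 1}, {"x": 0, "y": 0, "z": 0.011, "yaw": 0, "fingers": 1}, {"x": 0, "y": 0, "z": 0.013, "yaw": 0, "fingers": 1}, {"x": 0, "y": 0, "z": 0.014, "yaw": 0, "fingers": 1}])

```text
time: 16.4
eef_pos: [0.5432, -0.0326, 0.1409]
tcp_rot: [0.137, 0.991, 0.0, -0.0]
contact_force: [-0.3, -0.2, -0.6]
opening: 0.293
finger_force: 24.7
```

Call:
move_arm(plan=[{"x": 0, "y": 0, "z": 0.003, "yaw": 0, "fingers": 1}, {"x": 0, "y": 0, "z": 0.006, "yaw": 0, "fingers": 1}, {"x": 0, "y": 0, "z": 0.007, "yaw": 0, "fingers": 1}])

```text
time: 16.7
eef_pos: [0.5432, -0.0326, 0.1339]
tcp_rot: [0.137, 0.991, 0.0, -0.0]
contact_force: [0.3, -0.8, -0.6]
opening: 0.293
finger_force: 24.7
```

Call:
move_arm(plan=[{"x": 0, "y": 0, "z": 0, "yaw": 0, "fingers": 0.5}, {"x": 0, "y": 0, "z": 0, "yaw": 0, "fingers": 0.2}, {"x": 0, "y": 0, "z": 0, "yaw": 0, "fingers": 0.2}, {"x": 0, "y": 0, "z": -0.03, "yaw": 0, "fingers": 0.2}, {"x": 0, "y": 0, "z": -0.055, "yaw": 0, "fingers": 0.2}])

```text
time: 17.2
eef_pos: [0.543, -0.0326, 0.1897]
tcp_rot: [0.136, 0.991, 0.0, -0.001]
contact_force: [-0.0, -0.1, 0.3]
opening: 0.799
finger_force: 0.0
```

```bash
python3 - <<'E'
from h import *
im=ctrl.read_camera("side")[:,:,::-1];cv2.imwrite("pics/side6.png",im)
s=ctrl.get_state();print(s["eef_pos"],s["contact_force"])
cv2.imwrite("pics/c5.png",cv2.resize(im[170:290,240:380],None,fx=5,fy=5,interpolation=cv2.INTER_CUBIC))
E
```

```text
[ 0.54596626 -0.03320886  0.19537339] [1.65757523 0.58193565 2.97112102]
```

View pics/c5.png

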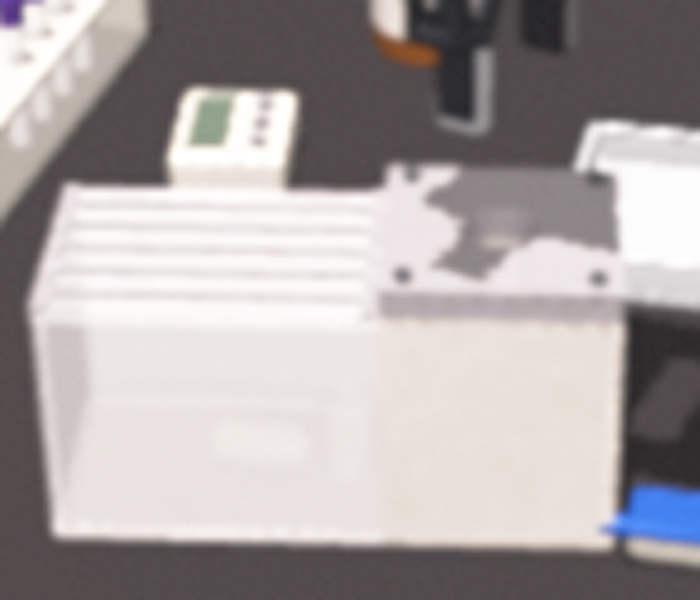

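The second sleeve no longer shows at the mouth. One sleeve lies at crop (262,440), with a faint shape at (345,440) by the ramp exit; I'll recheck that later. Next is the large sleeve C.

Call:
move_arm(plan=[{"x": 0.025, "y": 0.0316, "z": 0, "yaw": 0, "fingers": 0.4}, {"x": 0.05, "y": 0.0632, "z": 0, "yaw": 0, "fingers": 0.4}, {"x": 0.075, "y": 0.0948, "z": 0, "yaw": 0, "fingers": 0.4}, {"x": 0.1, "y": 0.1264, "z": 0, "yaw": 0, "fingers": 0.4}, {"x": 0.125, "y": 0.158, "z": 0, "yaw": 0, "fingers": 0.4}])

```text
time: 17.75
eef_pos: [0.4651, 0.1546, 0.1895]
tcp_rot: [0.137, 0.991, 0.0, 0.0]
contact_force: [0.0, -0.4, 0.3]
opening: 0.601
finger_force: 0.0
```

Call:
move_arm(plan=[{"x": 0.025, "y": 0.0316, "z": 0.01, "yaw": 0, "fingers": 0.4}, {"x": 0.045, "y": 0.057, "z": 0.04, "yaw": 0, "fingers": 0.4}, {"x": 0.0596, "y": 0.075, "z": 0.07, "yaw": 0, "fingers": 0.4}, {"x": 0.0596, "y": 0.075, "z": 0.1, "yaw": 0, "fingers": 0.4}, {"x": 0.0596, "y": 0.075, "z": 0.1, "yaw": 0, "fingers": 0.4}])

```text
time: 18.25
eef_pos: [0.4248, 0.2411, 0.0851]
tcp_rot: [0.136, 0.991, -0.002, -0.004]
contact_force: [-0.9, -0.3, -1.0]
opening: 0.601
finger_force: 0.0
```

Call:
move_arm(plan=[{"x": 0, "y": 0, "z": 0, "yaw": 0, "fingers": 0.4}, {"x": 0, "y": 0, "z": 0, "yaw": 0, "fingers": 0.4}, {"x": 0, "y": 0, "z": 0, "yaw": 0, "fingers": 0.4}, {"x": 0, "y": 0, "z": 0, "yaw": 0, "fingers": 0.4}])

```text
time: 18.65
eef_pos: [0.4299, 0.2415, 0.0909]
tcp_rot: [0.137, 0.991, 0.001, 0.001]
contact_force: [-0.7, 0.7, -0.6]
opening: 0.6
finger_force: 0.0
```

```bash
python3 - <<'E'
from h import *
im=ctrl.read_camera("side")[:,:,::-1];cv2.imwrite("pics/side7.png",im)
s=ctrl.get_state();print(s["eef_pos"],s["contact_force"])
a=cv2.resize(im[235:285,240:325],None,fx=7,fy=7,interpolation=cv2.INTER_CUBIC)
b=cv2.createCLAHE(4,(2,2)).apply(a[...,1]);cv2.imwrite("pics/c6.png",b)
E
```

```text
[0.4295963  0.24152537 0.09055799] [-0.10352243 -0.02341652 -1.07952709]
```

View pics/c6.png

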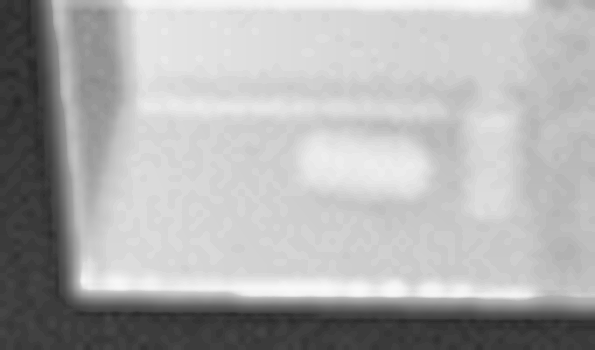

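```bash
python3 - <<'E'
from h import *
th=np.arctan2(13.2,78.8);c=np.array([.545,-.034])
ex=np.array([np.cos(th),np.sin(th)]);ey=np.array([-ex[1],ex[0]])
for uv in((306,250),(306,266),(315,250),(315,266),(282,258),(302,258)):
    o,d=ray("side",uv);r=[]
    for yy in(-.03,0,.03):
        t=(yy-(o[:2]-c)@ey)/(d[:2]@ey);p=o+t*d;r.append([round(1000*float((p[:2]-c)@ex)),round(1000*float(p[2]))])
    for z in(.005,.02):
        p=(o+d*(z-o[2])/d[2])[:2]-c;r.append(("z",z,round(1000*float(p@ex)),round(1000*float(p@ey))))
    print(uv,r)
E
```

```text
(306, 250) [[75, 17], [72, 38], [70, 60], ('z', 0.005, 76, -47), ('z', 0.02, 75, -26)]
(306, 266) [[76, -28], [73, -6], [71, 17], ('z', 0.005, 72, 14), ('z', 0.02, 70, 34)]
(315, 250) [[54, 18], [52, 39], [50, 60], ('z', 0.005, 56, -48), ('z', 0.02, 54, -27)]
(315, 266) [[55, -28], [53, -5], [51, 17], ('z', 0.005, 52, 14), ('z', 0.02, 51, 34)]
(282, 258) [[131, -7], [127, 15], [122, 37], ('z', 0.005, 129, -14), ('z', 0.02, 126, 7)]
(302, 258) [[85, -6], [82, 16], [79, 38], ('z', 0.005, 83, -15), ('z', 0.02, 81, 5)]
```

Both small sleeves are in the box: one at gauge x ≈ 82–127 mm, the other at x ≈ 53–75 mm. Now I'll grasp C.

Call:
move_arm(plan=[{"x": 0.001, "y": -0.0002, "z": 0.03, "yaw": 0, "fingers": 0.4}, {"x": 0.001, "y": -0.0002, "z": 0.055, "yaw": 0, "fingers": 0.4}, {"x": 0.001, "y": -0.0002, "z": 0.068, "yaw": 0, "fingers": 0.4}, {"x": 0.001, "y": -0.0002, "z": 0.073, "yaw": 0, "fingers": 0.4}, {"x": 0.001, "y": -0.0002, "z": 0.073, "yaw": 0, "fingers": 0.4}])

```text
time: 19.2
eef_pos: [0.4277, 0.2416, 0.0162]
tcp_rot: [0.137, 0.991, -0.0, -0.0]
contact_force: [0.5, 0.4, 0.7]
opening: 0.599
finger_force: 0.0
```

Call:
move_arm(plan=[{"x": 0, "y": 0, "z": 0, "yaw": 0, "fingers": 0.4}, {"x": 0, "y": 0, "z": 0, "yaw": 0, "fingers": 0.4}, {"x": 0, "y": 0, "z": 0, "yaw": 0, "fingers": 0.4}])

```text
time: 19.5
eef_pos: [0.4284, 0.2419, 0.0173]
tcp_rot: [0.136, 0.991, 0.0, 0.001]
contact_force: [-0.2, -0.3, -0.8]
opening: 0.599
finger_force: 0.0
```

Call:
move_arm(plan=[{"x": 0, "y": 0, "z": 0, "yaw": 0, "fingers": 0.5}, {"x": 0, "y": 0, "z": 0, "yaw": 0, "fingers": 1}, {"x": 0, "y": 0, "z": 0, "yaw": 0, "fingers": 1}, {"x": 0, "y": 0, "z": 0, "yaw": 0, "fingers": 1}, {"x": 0, "y": 0, "z": 0, "yaw": 0, "fingers": 1}])

```text
time: 20.0
eef_pos: [0.428, 0.2418, 0.0168]
tcp_rot: [0.136, 0.991, 0.0, 0.0]
contact_force: [-1.2, -0.7, 4.8]
opening: 0.364
finger_force: 25.0
```

Call:
move_arm(plan=[{"x": 0, "y": 0, "z": -0.02, "yaw": 0, "fingers": 1}, {"x": 0, "y": 0, "z": -0.06, "yaw": 0, "fingers": 1}, {"x": 0, "y": 0, "z": -0.1, "yaw": 0, "fingers": 1}, {"x": 0, "y": 0, "z": -0.14, "yaw": 0, "fingers": 1}, {"x": 0, "y": 0, "z": -0.165, "yaw": 0, "fingers": 1}])

```text
time: 20.5
eef_pos: [0.4285, 0.242, 0.1842]
tcp_rot: [0.136, 0.991, 0.001, 0.002]
contact_force: [0.4, -0.0, 0.4]
opening: 0.36
finger_force: 24.9
```

Call:
move_arm(plan=[{"x": -0.02, "y": -0.0251, "z": 0, "yaw": 0, "fingers": 1}, {"x": -0.045, "y": -0.0565, "z": 0, "yaw": 0, "fingers": 1}, {"x": -0.07, "y": -0.0879, "z": 0, "yaw": 0, "fingers": 1}, {"x": -0.095, "y": -0.1193, "z": 0, "yaw": 0, "fingers": 1}, {"x": -0.12, "y": -0.1507, "z": 0, "yaw": 0, "fingers": 1}])

```text
time: 21.0
eef_pos: [0.5024, 0.0627, 0.1807]
tcp_rot: [0.136, 0.991, 0.0, -0.0]
contact_force: [0.3, 0.5, -1.1]
opening: 0.363
finger_force: 24.9
```

Call:
move_arm(plan=[{"x": -0.025, "y": -0.0314, "z": 0, "yaw": 0, "fingers": 1}, {"x": -0.048, "y": -0.0603, "z": 0, "yaw": 0, "fingers": 1}, {"x": -0.0655, "y": -0.0822, "z": 0, "yaw": 0, "fingers": 1}, {"x": -0.0655, "y": -0.0822, "z": 0.01, "yaw": 0, "fingers": 1}, {"x": -0.0655, "y": -0.0822, "z": 0.02, "yaw": 0, "fingers": 1}])

```text
time: 21.5
eef_pos: [0.5428, -0.0329, 0.1601]
tcp_rot: [0.137, 0.991, 0.0, -0.001]
contact_force: [0.2, 0.2, 0.1]
opening: 0.362
finger_force: 24.9
```

Call:
move_arm(plan=[{"x": 0, "y": 0, "z": 0.005, "yaw": 0, "fingers": 1}, {"x": 0, "y": 0, "z": 0.005, "yaw": 0, "fingers": 1}, {"x": 0, "y": 0, "z": 0.005, "yaw": 0, "fingers": 1}, {"x": 0, "y": 0, "z": 0.005, "yaw": 0, "fingers": 1}, {"x": 0, "y": 0, "z": 0.005, "yaw": 0, "fingers": 1}])

```text
time: 22.0
eef_pos: [0.5435, -0.0324, 0.1569]
tcp_rot: [0.136, 0.991, -0.0, 0.001]
contact_force: [-1.1, 0.1, -0.3]
opening: 0.365
finger_force: 24.9
```

Call:
move_arm(plan=[{"x": 0, "y": 0, "z": 0.004, "yaw": 0, "fingers": 1}, {"x": 0, "y": 0, "z": 0.007, "yaw": 0, "fingers": 1}, {"x": 0, "y": 0, "z": 0.009, "yaw": 0, "fingers": 1}, {"x": 0, "y": 0, "z": 0.011, "yaw": 0, "fingers": 1}, {"x": 0, "y": 0, "z": 0.012, "yaw": 0, "fingers": 1}])

```text
time: 22.5
eef_pos: [0.5436, -0.0328, 0.1465]
tcp_rot: [0.136, 0.991, -0.0, -0.0]
contact_force: [-5.6, 2.1, 13.0]
opening: 0.367
finger_force: 26.0
```

It's stopped at the plate with its foot at z ≈ 0.130. I'll ease the force and hold it there for about 2 s.

Call:
move_arm(plan=[{"x": 0, "y": 0, "z": -0.001, "yaw": 0, "fingers": 1}, {"x": 0, "y": 0, "z": -0.001, "yaw": 0, "fingers": 1}, {"x": 0, "y": 0, "z": -0.001, "yaw": 0, "fingers": 1}, {"x": 0, "y": 0, "z": -0.001, "yaw": 0, "fingers": 1}, {"x": 0, "y": 0, "z": -0.001, "yaw": 0, "fingers": 1}])

```text
time: 23.0
eef_pos: [0.5438, -0.0329, 0.1467]
tcp_rot: [0.136, 0.991, -0.0, 0.0]
contact_force: [-1.6, 1.6, 6.7]
opening: 0.364
finger_force: 25.3
```

Call:
move_arm(plan=[{"x": 0, "y": 0, "z": 0, "yaw": 0, "fingers": 1}, {"x": 0, "y": 0, "z": 0, "yaw": 0, "fingers": 1}, {"x": 0, "y": 0, "z": 0, "yaw": 0, "fingers": 1}, {"x": 0, "y": 0, "z": 0, "yaw": 0, "fingers": 1}, {"x": 0, "y": 0, "z": 0, "yaw": 0, "fingers": 1}])

```text
time: 23.5
eef_pos: [0.5438, -0.0329, 0.1467]
tcp_rot: [0.136, 0.991, -0.0, 0.001]
contact_force: [-2.3, 0.9, 6.8]
opening: 0.364
finger_force: 25.3
```

Call:
move_arm(plan=[{"x": 0, "y": 0, "z": 0, "yaw": 0, "fingers": 1}, {"x": 0, "y": 0, "z": 0, "yaw": 0, "fingers": 1}, {"x": 0, "y": 0, "z": 0, "yaw": 0, "fingers": 1}, {"x": 0, "y": 0, "z": 0, "yaw": 0, "fingers": 1}, {"x": 0, "y": 0, "z": 0, "yaw": 0, "fingers": 1}])

```text
time: 24.0
eef_pos: [0.5438, -0.0329, 0.1467]
tcp_rot: [0.136, 0.991, -0.0, 0.001]
contact_force: [-2.2, 0.0, 6.7]
opening: 0.362
finger_force: 25.3
```

Call:
move_arm(plan=[{"x": 0, "y": 0, "z": 0, "yaw": 0, "fingers": 1}, {"x": 0, "y": 0, "z": 0, "yaw": 0, "fingers": 1}, {"x": 0, "y": 0, "z": 0, "yaw": 0, "fingers": 1}, {"x": 0, "y": 0, "z": 0, "yaw": 0, "fingers": 1}, {"x": 0, "y": 0, "z": 0, "yaw": 0, "fingers": 1}])

```text
time: 24.5
eef_pos: [0.5438, -0.0329, 0.1467]
tcp_rot: [0.136, 0.991, -0.0, 0.001]
contact_force: [-1.8, 1.4, 6.8]
opening: 0.362
finger_force: 25.3
```

Call:
move_arm(plan=[{"x": 0, "y": 0, "z": -0.015, "yaw": 0, "fingers": 1}, {"x": 0, "y": 0, "z": -0.035, "yaw": 0, "fingers": 1}, {"x": 0, "y": -0.03, "z": -0.035, "yaw": 0, "fingers": 1}, {"x": 0, "y": -0.07, "z": -0.035, "yaw": 0, "fingers": 1}, {"x": 0, "y": -0.11, "z": -0.035, "yaw": 0, "fingers": 1}])

```text
time: 25.0
eef_pos: [0.5134, -0.1395, 0.1811]
tcp_rot: [0.136, 0.991, -0.0, 0.001]
contact_force: [-0.2, -0.6, -1.0]
opening: 0.366
finger_force: 24.9
```

Call:
move_arm(plan=[{"x": 0, "y": -0.04, "z": 0, "yaw": 0, "fingers": 1}, {"x": 0.001, "y": -0.08, "z": 0, "yaw": 0, "fingers": 1}, {"x": 0.001, "y": -0.11, "z": 0.02, "yaw": 0, "fingers": 1}, {"x": 0.001, "y": -0.118, "z": 0.06, "yaw": 0, "fingers": 1}, {"x": 0.001, "y": -0.118, "z": 0.1, "yaw": 0, "fingers": 1}])

```text
time: 25.5
eef_pos: [0.4811, -0.2546, 0.0809]
tcp_rot: [0.138, 0.99, -0.001, 0.002]
contact_force: [0.4, 1.3, -0.9]
opening: 0.364
finger_force: 24.9
```

Call:
move_arm(plan=[{"x": 0, "y": 0, "z": 0.02, "yaw": 0, "fingers": 1}, {"x": 0, "y": 0, "z": 0.035, "yaw": 0, "fingers": 1}, {"x": 0, "y": 0, "z": 0.035, "yaw": 0, "fingers": 1}, {"x": 0, "y": 0, "z": 0.035, "yaw": 0, "fingers": 1}, {"x": 0, "y": 0, "z": 0.035, "yaw": 0, "fingers": 1}])

```text
time: 26.0
eef_pos: [0.482, -0.2528, 0.0472]
tcp_rot: [0.136, 0.991, -0.001, 0.002]
contact_force: [-0.8, 0.4, -0.2]
opening: 0.364
finger_force: 24.9
```

Call:
move_arm(plan=[{"x": 0, "y": 0, "z": 0.01, "yaw": 0, "fingers": 1}, {"x": 0, "y": 0, "z": 0.018, "yaw": 0, "fingers": 1}, {"x": 0, "y": 0, "z": 0.022, "yaw": 0, "fingers": 1}, {"x": 0, "y": 0, "z": 0.024, "yaw": 0, "fingers": 1}, {"x": 0, "y": 0, "z": 0.025, "yaw": 0, "fingers": 1}])

```text
time: 26.5
eef_pos: [0.4802, -0.2515, 0.0208]
tcp_rot: [0.136, 0.991, 0.001, -0.001]
contact_force: [-5.0, 2.9, 11.0]
opening: 0.368
finger_force: 25.9
```

Call:
move_arm(plan=[{"x": 0, "y": 0, "z": 0.001, "yaw": 0, "fingers": 1}, {"x": 0, "y": 0, "z": 0.001, "yaw": 0, "fingers": 1}])

```text
time: 26.7
eef_pos: [0.4802, -0.2515, 0.0208]
tcp_rot: [0.136, 0.991, 0.001, -0.002]
contact_force: [-6.2, 4.1, 11.6]
opening: 0.367
finger_force: 26.0
```

It's on the tray floor. I'll relieve the load, open gently and retreat upward.

Call:
move_arm(plan=[{"x": 0, "y": 0, "z": -0.002, "yaw": 0, "fingers": 1}, {"x": 0, "y": 0, "z": -0.002, "yaw": 0, "fingers": 1}, {"x": 0, "y": 0, "z": -0.002, "yaw": 0, "fingers": 0.5}, {"x": 0, "y": 0, "z": -0.002, "yaw": 0, "fingers": 0.4}, {"x": 0, "y": 0, "z": -0.002, "yaw": 0, "fingers": 0.4}])

```text
time: 27.2
eef_pos: [0.4806, -0.2519, 0.0211]
tcp_rot: [0.136, 0.991, 0.0, -0.0]
contact_force: [-0.2, -0.4, 0.2]
opening: 0.598
finger_force: 0.0
```

Call:
move_arm(plan=[{"x": 0, "y": 0, "z": -0.01, "yaw": 0, "fingers": 0.4}, {"x": 0, "y": 0, "z": -0.04, "yaw": 0, "fingers": 0.4}, {"x": 0, "y": 0, "z": -0.08, "yaw": 0, "fingers": 0.4}, {"x": 0, "y": 0, "z": -0.12, "yaw": 0, "fingers": 0.4}, {"x": 0, "y": 0, "z": -0.16, "yaw": 0, "fingers": 0.4}])

```text
time: 27.7
eef_pos: [0.4805, -0.2518, 0.1836]
tcp_rot: [0.136, 0.991, -0.0, 0.0]
contact_force: [0.7, 0.5, -0.7]
opening: 0.602
finger_force: 0.0
```

Call:
move_arm(plan=[{"x": 0.02, "y": -0.02, "z": -0.02, "yaw": 0, "fingers": 0.4}, {"x": 0.04, "y": -0.04, "z": -0.04, "yaw": 0, "fingers": 0.4}, {"x": 0.04, "y": -0.07, "z": -0.04, "yaw": 0, "fingers": 0.4}, {"x": 0.04, "y": -0.1, "z": -0.04, "yaw": 0, "fingers": 0.4}, {"x": 0.04, "y": -0.14, "z": -0.04, "yaw": 0, "fingers": 0.4}])

```text
time: 28.2
eef_pos: [0.4041, -0.3763, 0.2227]
tcp_rot: [0.136, 0.991, -0.0, 0.001]
contact_force: [0.2, 0.1, -0.1]
opening: 0.599
finger_force: 0.0
```

```bash
python3 - <<'E'
from h import *
im=ctrl.read_camera("side")[:,:,::-1];cv2.imwrite("pics/side8.png",im)
tp=ctrl.read_camera("top")[:,:,::-1];cv2.imwrite("pics/top8.png",tp)
a=cv2.resize(im[170:290,230:420],(633,400),interpolation=cv2.INTER_CUBIC);b=cv2.resize(tp[140:320,90:450],(633,317),interpolation=cv2.INTER_CUBIC)
v=np.vstack([a[:280],b]);cv2.imwrite("pics/c7.png",v)
print(v.shape,ctrl.get_state()["eef_pos"])
E
```

```text
(597, 633, 3) [ 0.40304486 -0.37954182  0.22241816]
```

View pics/c7.png

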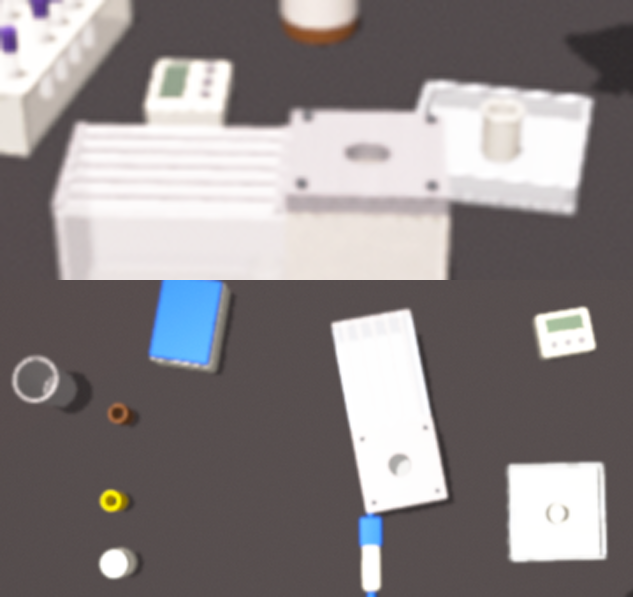

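The large sleeve stands upright mid-tray, at crop (500,130) in the side view and (557,513) in the top view. The bore is empty, and the jar and both look-alikes haven't moved. Handing the job in.

```bash
python3 -c "
from plant import ctrl
print(ctrl.sign_off())"
```

```text
the job is handed in; nothing more can be done
None
```

The job is handed in: both 26 mm sleeves dropped through the bore into the catch box, and the 32 mm sleeve was held lightly on the mouth for about 2 s, did not enter, and now stands upright in the reject tray. The first sleeve needed several tries to line up with the bore, touching its rim with up to about 21 N.

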